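Shim out a clamping frame and hold it closed

ROBOT

A 6-joint arm with a two-finger parallel gripper is mounted at the origin on the work surface; the furniture and walls round the work are solid. World frame = base frame: x ahead of the robot, y to its left, z up, the work surface at z = 0. Lengths are in m, angles in degrees, forces in N, time in s.
With the tool pointing down it reaches from about 0.275 to 0.825 m from the base axis. Payload 4.9 kg.
Tool frame: the origin (TCP) lies midway between the tips of the shut fingers; the grasp point (between the pads) lies 19 mm behind it (robot.grip_point_offset is the distance from the TCP to the grasp point, in m); z points along the fingers, y is the line along which they close (so a half turn about z gives the same grasp; the last joint's range is limited). The gripper opens to 85 mm and grips with 20 to 120 N. Pads are 22 mm wide; open, the fingers measure 114 mm over their backs; the gripper's body (76 mm by 85 mm) begins 54 mm behind the grasp point. The pads swing forward as they close: fully open they stand 13 mm farther back than shut.
Start: joints at [58.373, 18.69, -11.035, 60.275, 0, 82.311], TCP at [0.223, 0.503, 0.231] pointing down, gripper open.
Joint ranges: [-152.03, 152.03], [-55.5, 102.48], [-74.3, 77.21], [-110.64, 120.58], [-84.22, 78.4], [-180, 180]. Speed limits (degrees/s): [147.25, 147.25, 180, 180, 180, 180].

INTERFACE

Orientations are given as a 3x3 rotation matrix whose columns are the frame's x, y, z axes.
In Python, from station import get_obs, get_image, camera_info, finish_job, robot gives the robot as it stands.
- The arm moves only by the tool servo_tool, never from a script. Its argument "steps" is text: rows parted by semicolons, each of 7 numbers parted by spaces: the shift along the tool's x, y, z each as a share of 40 mm, from -1 to 1, then the turn, a rotation vector about the tool's x, y, z each as a share of 120 degrees, from -1 to 1, then the closure, from -1 (fully open) to 1 (shut), so that 0 is half open. A call has 1 to 20 rows; each row shifts and turns the commanded pose from where the row before left it, along the tool's axes as they then stand; what a row does not reach is not made up. A row lasts 1/8 s, in which the tool goes at most 62.5 mm and 10.7 degrees, less where a joint would pass 70% of its speed; a pose out of reach is approached as far as the arm can. A call with a number of a shift or a turn outside -1 to 1 is refused whole. A call with a gripper value outside its range is refused whole. The fingers move at their own pace and stop on an object; "grip_force" is the grip in N (left out, the last holds). Time passes only in rows, so rows that do not move let the fingers close. It gives the time, the measured TCP pose, the force, the opening and the grip force at its end, in the units of the state.
- get_obs(): the state, without advancing time (a new reading comes with each control period).
- get_image(name): name is "scene" or "top" or "wrist"; returns (picture, depth): 480x640x3 uint8, red, green, blue; 480x640 float32, m along the optical axis (not along the pixel's ray), 0 where there is no reading.
- camera_info(name): a dict with "vfov" (degrees; the focal length in pixels is half the picture's height over the tangent of half this angle, whatever the lens; pixels are square), "cx", "cy" (the principal point, pixels), "world_to_cam" (4x4, takes a point from world to camera coordinates). Camera axes: x right, y down, z forward; pixel columns grow to the right and rows downward; lengths in m; the calibration is good to about 2 mm. A picture is of the moment at which its call begins: read the wrist's pose just before it. camera_info takes no time and is no camera call; for the wrist camera it gives the pose at the moment of the call.
- finish_job(): hands the job in; it is judged then, once.
The state is a dict: "time_s": time; "joint_pos": joint angles; "dq": joint speeds; "joint_torque": joint torques, N m; "eef_pos": TCP position; "tcp_rot": TCP orientation; "wrist_force": force on the tool from outside, world axes, zero at the start; "wrist_torque": the same for the moment, N m; "opening": finger opening in m; "grasp_force": force on a finger pad.
Only numpy, scipy, OpenCV 4.12 (cv2) and the standard library are available. Lean on these libraries where they do the work, as an engineer would, in place of code of your own. Each camera call takes 0.05 s, during which the arm holds its last target. There are 200 camera calls.

TASK

One grey spacer plate already stands in the gap of the clamping frame; add plates from the wooden rack, upright on the frame's floor side by side with it like slices in a toaster, until there is no room for another: one more if the thick end block is mounted, two more if the thin one is. A plate that is not needed stays in the rack, and the beaker, stopper and mortar stay where they stand. Then push the spring-loaded follower by its round pad until it closes on the stack and you feel it go firm, and finish while still holding it firmly pressed (it springs open if let go).

Things in the scene. Friction and masses are not known exactly. Their poses are not given: they have to be found in the camera images.
- frame: fixed low aluminium clamping frame. Origin on the table under the push axis; x = closing direction (away from the robot, turned up to 0.3 rad), z up. Base plate 12 mm thick, x = -86 to 140 mm, 116 mm wide. Along x: free room for fingers (-86 to -10 mm), follower, gap, mounted end block, back wall (80 to 92 mm, top at z = 52 mm), parking place of the unused block
- gap_floor (a point): middle of the gap's floor at the open follower's front face: 14 mm along x, 12 mm above the table in the frame's axes. From here the gap runs +x for 34 mm (thick block mounted) or 46 mm (thin): the stack needed plus 10 mm of play. Rails 20 mm tall stand at both sides, 90 mm apart inside (a plate has 5 mm each side)
- follower: steel pressing plate 14 x 80 x 41 mm sliding along the frame's +x. Origin: bottom centre of its FRONT face, at x = 14 mm when open. Travel 16 mm to a hard stop; a light spring (1.5 N open, 3.9 N at the stop) reopens it. On the right number of plates it goes firm after about 10 mm; with one too few it reaches its stop without touching the stack
- push_pad (a point): centre of the flat rear end of the follower's round push pad (22 mm across, 34 mm above the table, 24 mm behind the follower's front face); push it along the frame's +x
- thick_block: fixed thick steel end block, 32 mm thick (x) x 78 x 40 mm tall. Origin: bottom centre of its REAR face; it extends 32 mm from there towards the frame's -x. Either mounted (origin at x = 80 mm in the frame's axes, against the back wall; its front face ends the gap) or parked unused behind the wall (origin at x = 136 mm); the other block takes the other place
- thin_block: fixed thin steel end block, 20 mm thick (x) x 78 x 40 mm tall. Origin: bottom centre of its REAR face; it extends 20 mm from there towards the frame's -x. Either mounted (origin at x = 80 mm in the frame's axes, against the back wall; its front face ends the gap) or parked unused behind the wall (origin at x = 136 mm); the other block takes the other place
- rack: fixed wooden rack, 146 mm (x) x 100 mm (y), origin under its centre. Three slots run along y at x = -45, 0 and 45 mm, slot floor at z = 8 mm, slots 15 mm wide between fences whose tops are at z = 26 mm; a plate stands in each outer slot, its x along the rack's x; the middle slot is empty
- plate_left: grey plastic spacer plate, 12 mm thick (its x) x 80 mm wide (its y) x 42 mm tall, with an upright gripping tab 14 mm wide, 12 mm thick, on its top edge (z = 42 to 76 mm) at the left end (tab centre at y = +29 mm); else like the other two. Origin: centre of its underside, z up. 42 to 84 g. Starts upright in one of the rack's two outer slots, which one varies
- plate_mid: grey plastic spacer plate, 12 mm thick (its x) x 80 mm wide (its y) x 42 mm tall, with an upright gripping tab 14 mm wide, 12 mm thick, on its top edge (z = 42 to 76 mm) in the middle (tab centre at y = 0); else like the other two. Origin: centre of its underside, z up. 42 to 84 g. Already stands in the gap, 1.5 mm off the open follower (at x = 21.5 mm in the frame)
- plate_right: grey plastic spacer plate, 12 mm thick (its x) x 80 mm wide (its y) x 42 mm tall, with an upright gripping tab 14 mm wide, 12 mm thick, on its top edge (z = 42 to 76 mm) at the right end (tab centre at y = -29 mm); else like the other two. Origin: centre of its underside, z up. 42 to 84 g. Starts upright in one of the rack's two outer slots, which one varies
- beaker: empty glass beaker, 44 mm across, 60 mm tall, standing between rack and frame, nearer the robot; not to be disturbed. Origin: centre of its underside
- stopper: red rubber stopper, 27 mm across, 26 mm tall, between rack and frame, farther off; not to be disturbed. Origin: centre of its underside
- small_mortar: white mortar, 69 mm across, 47 mm tall, left of and before the rack; not to be disturbed. Origin: centre of its underside
Mind the look-alikes: they are no part of the job. What is shaped like the plate_left but orange is not meant.

How it is judged:
By the outcome, as a careful person would: the job done as asked, in the order asked, and still so for the second after the job is handed in, while the arm keeps its last pose, push and grip.
It also fails if it takes over 64 s, if anything falls off the work surface, if the arm or the gripper's body presses on something with over 40 N, if the wrist force passes 120 N, or if a joint passes its speed limit or range.

## Working session

There is one attempt and no reset: what is moved stays moved. The work goes in short steps, Python scripts to look and compute and a tool call to move; the robot and the scene stay as the last step left them, time stands still between calls to the robot, and variables do not carry over. Pictures are saved under pics/ and viewed, at most 13 in all, crops included, and the job is handed in when it is done.

Besides the shell and the picture viewer there is one more tool, called as name(argument=value, ...) on one line, values as JSON. servo_tool: Moves the arm, as the interface text tells. Shift numbers are shares of 40 mm and turn numbers shares of 120 degrees, none past 1 either way. Its arguments: {"type":"object","properties":{"steps":{"type":"string"},"grip_force":{"type":"number"}},"required":["steps"]}

```bash
mkdir -p pics; python3 - <<'E'
from station import *
import cv2,numpy as np
o=get_obs();print({k:np.round(v,3).tolist() for k,v in o.items()})
for n in("scene","top"):
    im,d=get_image(n);cv2.imwrite(f"pics/{n}0.png",im[...,::-1]);np.save(n+"0d.npy",d)
    print(n,{k:np.round(v,3).tolist() for k,v in camera_info(n).items()},d.min(),d.max(),(d==0).mean())
print(robot.grip_point_offset)
E
```

```text
{'time_s': 0.0, 'joint_pos': [58.375, 18.732, -11.089, 60.274, -0.0, 82.31], 'dq': [0.049, -0.002, 0.017, 0.054, 0.007, 0.039], 'joint_torque': [0.0, -44.34, 26.244, 0.015, -0.0, 0.0], 'eef_pos': [0.223, 0.502, 0.231], 'tcp_rot': [[-0.914, 0.406, -0.001], [0.406, 0.914, -0.001], [0.0, -0.002, -1.0]], 'wrist_force': [-0.558, -0.306, 0.39], 'wrist_torque': [-0.002, -0.009, -0.03], 'grasp_force': 0.0, 'opening': 0.085}
scene {'vfov': 46.984, 'cx': 317.569, 'cy': 241.261, 'world_to_cam': [[0.751, -0.661, 0.012, -0.337], [-0.395, -0.463, -0.794, 0.262], [0.53, 0.591, -0.608, 0.922], [0.0, 0.0, 0.0, 1.0]]} 0.0 3.998199 0.004163411458333334
top {'vfov': 49.153, 'cx': 315.705, 'cy': 247.231, 'world_to_cam': [[0.014, -1.0, -0.013, 0.072], [-0.994, -0.013, -0.11, 0.524], [0.11, 0.014, -0.994, 1.232], [0.0, 0.0, 0.0, 1.0]]} 0.0 2.2214663 0.004127604166666667
0.0187
```

View pics/scene0.png

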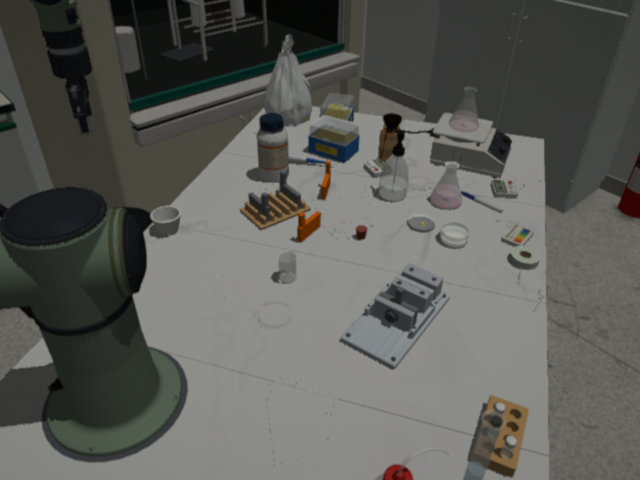

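View pics/top0.png

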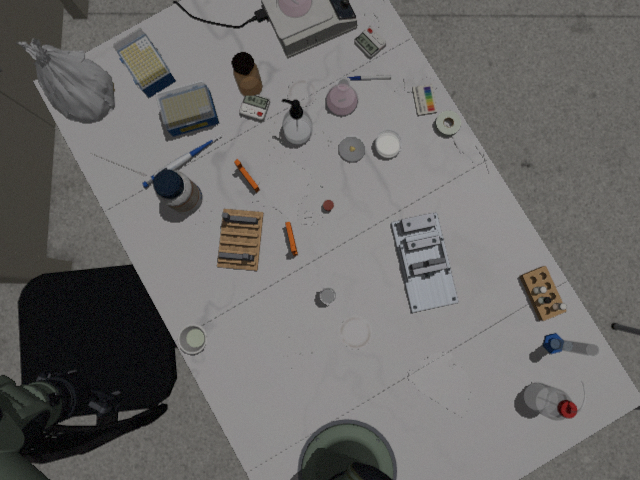

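The scene view shows the rack at (275,207) with grey plates. The orange look-alikes are at (327,180) and (309,225), the beaker at (287,267) and the frame at (397,313). In the top view the rack is at (240,240), the orange plates at (247,175) and (291,238), and the frame at (425,262). I'll make one close crop sheet to check.

```bash
python3 - <<'E'
import cv2,numpy as np
t=cv2.imread("pics/top0.png");s=cv2.imread("pics/scene0.png")
c=lambda im,x,y,w,h:cv2.resize(im[y:y+h,x:x+w],(400,300),interpolation=cv2.INTER_CUBIC)
cv2.imwrite("pics/c1.png",np.vstack([np.hstack([c(t,355,205,144,108),c(t,195,190,120,90)]),np.hstack([c(s,335,255,128,96),c(s,230,160,108,81)])]))
E
```

```text
(no output)
```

View pics/c1.png

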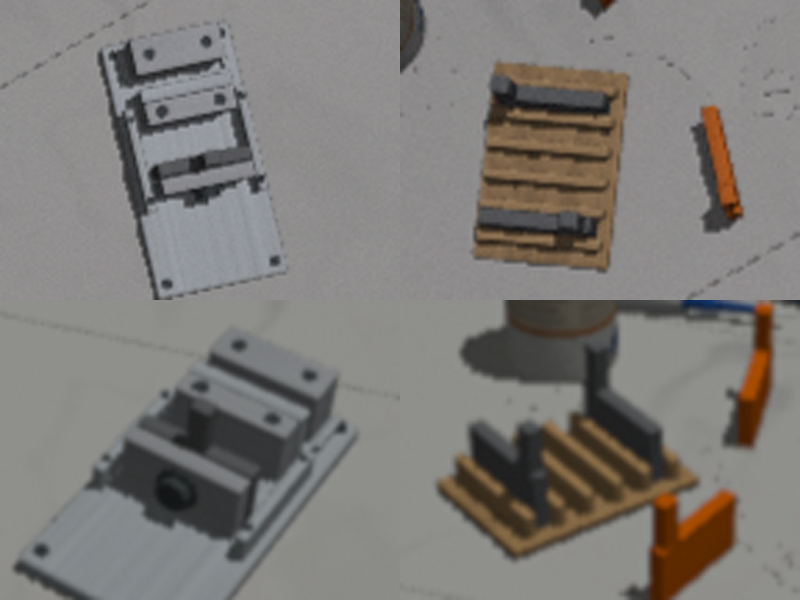

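Crops show: rack at left of the robot, far grey plate with its tab at the left end (top px ~(226,217)), near grey plate with its tab at the right (~(248,258)). Look-alikes: orange plates at top px (247,175) and (291,238), not wanted. In the frame, the parked block looks thicker than the mounted one, which suggests thin mounted, but I'll measure it.

```bash
cat > h.py <<'E'
import numpy as np,cv2
from station import *
class Cam:
    def __init__(s,n):
        c=camera_info(n);s.f=240/np.tan(np.radians(c["vfov"])/2);s.cx,s.cy=c["cx"],c["cy"];s.T=np.array(c["world_to_cam"]);s.Ti=np.linalg.inv(s.T);s.o=s.Ti[:3,3]
    def ray(s,u,v): return s.Ti[:3,:3]@np.array([(u-s.cx)/s.f,(v-s.cy)/s.f,1.])
    def plane(s,u,v,z): r=s.ray(u,v);return s.o+r*(z-s.o[2])/r[2]
    def cloud(s,d):
        v,u=np.mgrid[:480,:640];P=np.stack([(u-s.cx)/s.f*d,(v-s.cy)/s.f*d,d],-1)
        return P@s.Ti[:3,:3].T+s.o
    def proj(s,p): q=s.T[:3,:3]@p+s.T[:3,3];return s.f*q[:2]/q[2]+[s.cx,s.cy]
def tri(c1,p1,c2,p2):
    A=[];b=[]
    for c,p in((c1,p1),(c2,p2)):
        r=c.ray(*p);r/=np.linalg.norm(r);M=np.eye(3)-np.outer(r,r);A.append(M);b.append(M@c.o)
    return np.linalg.lstsq(np.vstack(A),np.hstack(b),rcond=None)[0]
E
python3 - <<'E'
from h import *
c=Cam("top");d=np.load("top0d.npy");P=c.cloud(d)
for n,p in dict(farTab=(226,217),nearTab=(248,258),rack=(240,240),pad=(424,272),mounted=(421,243),parked=(418,224),framec1=(412,310),framec2=(455,300),beaker=(327,297),stop=(328,207),mort=(193,340)).items():
    print(n,np.round(P[p[1],p[0]],3),np.round(c.plane(*p,0.0),3))
w=camera_info("wrist");W=np.array(w["world_to_cam"]);print(w["vfov"],w["cx"],w["cy"]);o=get_obs()
Wi=np.linalg.inv(W);R=np.array(o["tcp_rot"])
print("cam in tool",R.T@(Wi[:3,3]-o["eef_pos"]),"\n",np.round(R.T@Wi[:3,:3],3))
E
```

```text
farTab [0.586 0.288 0.081] [0.599 0.303 0.   ]
nearTab [0.491 0.235 0.075] [0.498 0.246 0.   ]
rack [0.541 0.265 0.012] [0.542 0.267 0.   ]
pad [ 0.466 -0.176  0.051] [ 0.469 -0.186  0.   ]
mounted [ 0.535 -0.17   0.048] [ 0.54  -0.179  0.   ]
parked [ 0.579 -0.162  0.053] [ 0.587 -0.172  0.   ]
framec1 [ 0.377 -0.153  0.018] [ 0.377 -0.156  0.   ]
framec2 [ 0.402 -0.258  0.009] [ 0.402 -0.26   0.   ]
beaker [ 0.405  0.05  -0.003] [0.405 0.05  0.   ]
stop [0.622 0.051 0.025] [0.627 0.051 0.   ]
mort [0.298 0.371 0.011] [0.297 0.373 0.   ]
69.10904615677282 314.24327407866645 243.61612471102947
cam in tool [ 0.08185522  0.00035346 -0.14159184] 
 [[ 0.    -0.949 -0.314]
 [ 1.     0.001 -0.001]
 [ 0.001 -0.314  0.949]]
```

servo_tool(steps="-0.98 -0.256 0 0 0 0 -1;-0.98 -0.256 0 0 0 0 -1;-0.98 -0.256 0 0 0 0 -1;-0.98 -0.256 0 0 0 0 -1;-0.98 -0.256 0 0 0 0 -1;-0.98 -0.256 0 0 0 0 -1;-0.98 -0.256 0 0 0 0 -1;-0.98 -0.256 0 0 0 0 -1;-0.98 -0.256 0 0 0 0 -1;-0.98 -0.256 0 0 0 0 -1")

```text
time_s: 1.35
eef_pos: [0.5405, 0.249, 0.2308]
tcp_rot: [[-0.914, 0.406, -0.001], [0.406, 0.914, -0.0], [0.001, -0.001, -1.0]]
wrist_force: [-0.6, -0.8, -0.1]
opening: 0.0856
grasp_force: 0.0
```

servo_tool(steps="0 0 0 0 0 -0.0865 -1;0 0 0 0 0 -0.0865 -1;0 0 0 0 0 -0.0865 -1;0 0 0 0 0 -0.0865 -1;0 0 0 0 0 -0.0865 -1;0 0 0 0 0 -0.0865 -1;0 0 0 0 0 -0.0865 -1;0 0 0 0 0 -0.0865 -1;0 0 0 0 0 -0.0865 -1;0 0 0 0 0 -0.0865 -1;0 0 0 0 0 -0.0865 -1;0 0 0 0 0 0 -1")

```text
time_s: 2.85
eef_pos: [0.5396, 0.25, 0.2308]
tcp_rot: [[0.002, -1.0, -0.001], [-1.0, -0.002, -0.0], [0.0, 0.001, -1.0]]
wrist_force: [-0.9, 0.4, 0.1]
opening: 0.0852
grasp_force: 0.0
```

```bash
cat > shot.py <<'E'
import sys;from h import *
import pickle
n=sys.argv[1];c=Cam("wrist");im,d=get_image("wrist")
cv2.imwrite(f"pics/{n}.png",im[...,::-1]);pickle.dump((c,im,d),open(n+".pkl","wb"))
E
python3 shot.py w1; python3 -c "
from h import *
o=get_obs();print(o['time_s'],o['eef_pos'],o['tcp_rot'],o['joint_pos'])"
```

```text
2.9 [0.53966431 0.24999685 0.23088743] [[ 1.11907121e-03 -9.99999098e-01 -7.42873633e-04]
 [-9.99999348e-01 -1.11890142e-03 -2.28935412e-04]
 [ 2.28104003e-04  7.43129343e-04 -9.99999698e-01]] [ 1.77469921e+01  2.35087332e+01 -3.94766613e+00  6.25881369e+01
  4.81153799e-04 -7.23171213e+01]
```

View pics/w1.png

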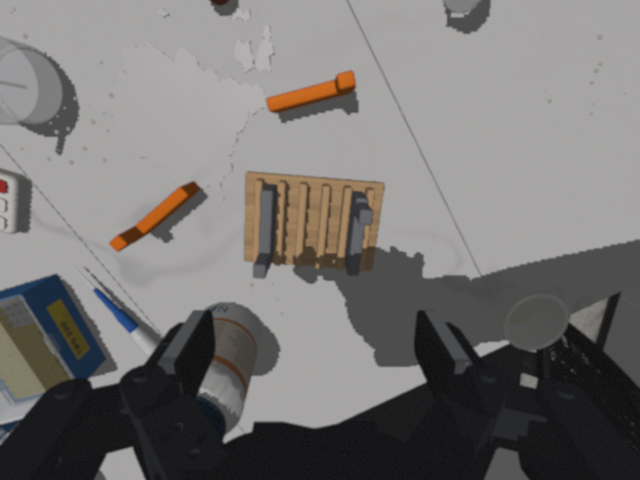

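Wrist view: rack at (315,220), far plate at left (267,215) with its tab at the (262,268) end, near plate at right (357,240) with its tab at (364,212). The brown bottle sits by the left finger at (225,360), so I'll check its clearance. Next, a second wrist position for triangulation.

servo_tool(steps="0.5 0 0.4 0 0 0 -1;0.5 0.2 0.4 0 0 0 -1;0 0 0 0 0 0 -1")

```text
time_s: 3.28
eef_pos: [0.5306, 0.2089, 0.198]
tcp_rot: [[0.0, -1.0, -0.003], [-1.0, -0.0, -0.001], [0.001, 0.003, -1.0]]
wrist_force: [0.5, -0.7, 0.8]
opening: 0.0853
grasp_force: 0.0
```

```bash
python3 shot.py w2; cat > rack.py <<'E'
from h import *
import pickle
S=[]
for n in("w1","w2"):
    c,im,d=pickle.load(open(n+".pkl","rb"));P=c.cloud(d);S.append((c,im,d,P))
    m=(P[...,0]>.44)&(P[...,0]<.64)&(P[...,1]>.19)&(P[...,1]<.34)&(P[...,2]<.1)
    for lo,hi in((.076,.092),(.044,.056),(.02,.03)):
        mm=(m&(P[...,2]>lo)&(P[...,2]<hi)).astype(np.uint8)
        k,L,st,ce=cv2.connectedComponentsWithStats(mm)
        for i in range(1,k):
            if st[i,4]<15:continue
            q=P[L==i];r=cv2.minAreaRect((q[:,:2]*1000).astype(np.float32))
            print(n,lo,st[i,4],"px",np.round(ce[i],1),"mean",np.round(q.mean(0),4),"rect",np.round(r[0],1),np.round(r[1],1),round(r[2],1))
    b=P[(P[...,0]>.56)&(P[...,0]<.75)&(P[...,1]>.31)&(P[...,1]<.45)&(P[...,2]>.02)&(P[...,2]<.25)]
c=Cam("top");P=c.cloud(np.load("top0d.npy"));b=P[165:215,150:202].reshape(-1,3);b=b[b[:,2]>.03];print("bottle",b.min(0),b.max(0))
E
python3 rack.py
```

```text
w1 0.076 227 px [365.3 216.3] mean [0.4944 0.2415 0.0804] rect [493.9 242. ] [14.2 12. ] 85.0
w1 0.076 205 px [259.5 270.2] mean [0.5878 0.2918 0.0802] rect [588.  292.4] [14.  11.9] 86.0
w1 0.044 853 px [265.7 222.8] mean [0.5848 0.2561 0.0487] rect [585.7 263.1] [78.5 12.2] 85.7
w1 0.044 778 px [356.2 241.4] mean [0.4973 0.2748 0.0487] rect [496.2 270.7] [79.7 12.2] 85.7
w1 0.02 493 px [256.5 217.8] mean [0.5975 0.2574 0.0246] rect [598.1 262.4] [89.4  7.5] 84.1
w1 0.02 660 px [279.6 222.6] mean [0.574  0.2625 0.0244] rect [574.3 264.6] [89.7  8. ] 85.5
w1 0.02 641 px [300.7 224. ] mean [0.5522 0.264  0.0245] rect [552.4 265.9] [88.8  8. ] 85.5
w1 0.02 36 px [272.6 192.3] mean [0.5799 0.2306 0.0251] rect [578.6 233.5] [ 8.6 23.9] 21.1
w1 0.02 649 px [322.7 226. ] mean [0.5295 0.2662 0.0245] rect [529.5 268.2] [89.7  8.1] 85.4
w1 0.02 761 px [344.6 227. ] mean [0.5068 0.2671 0.0245] rect [501.7 270.1] [88.9 19.9] 85.6
w1 0.02 116 px [370.6 196.5] mean [0.4816 0.2347 0.0246] rect [481.9 236.9] [19.2  7.9] 88.1
w1 0.02 23 px [274.1 220. ] mean [0.5794 0.2592 0.0249] rect [579.5 260.1]
[... 604 characters left out ...]
] mean [0.5939 0.2544 0.0246] rect [590.5 263.3] [89.9 21.8] 85.5
w2 0.02 703 px [268.2 271.5] mean [0.5739 0.262  0.0244] rect [574.3 264.2] [89.3  8.1] 85.5
w2 0.02 688 px [290.5 273.3] mean [0.5522 0.2639 0.0244] rect [552.4 266.5] [90.2  8. ] 85.6
w2 0.02 685 px [313.7 274.8] mean [0.5294 0.2655 0.0245] rect [529.5 268. ] [89.5  8. ] 85.5
w2 0.02 831 px [337.1 275.1] mean [0.5064 0.2659 0.0245] rect [501.5 270.1] [90.1 20.5] 85.2
w2 0.02 178 px [363.4 248.2] mean [0.4818 0.2375 0.0245] rect [482.4 240.9] [28.5  8.2] 84.5
w2 0.02 197 px [357.3 301.8] mean [0.4855 0.2945 0.0247] rect [485.4 295.2] [41.   5.7] 85.5
bottle [0.38510859 0.06140033 0.03001424] [0.68588373 0.44425501 1.28287713]
```

View pics/w2.png

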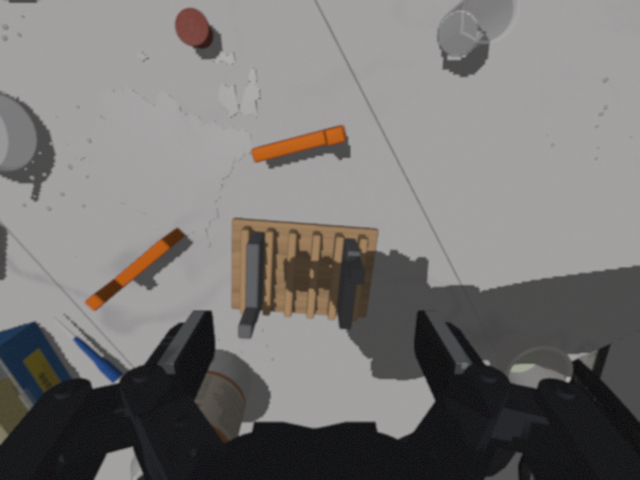

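Second view agrees: tab-top centres are near (0.494,0.242) and far (0.588,0.292), with the tab top at about 0.080, plate edge about 0.049 and fence about 0.0245. These fit the text within 1–4 mm. Rack turned -4.4°. I'll pick the near plate first.

servo_tool(steps="-0.825 0.92 0 0 0 0 -1;0 0 1 0 0 0.0367 -1;0 0 1 0 0 0 -1;0 0 0.75 0 0 0 -1;0 0 0 0 0 0 -1", grip_force=60)

```text
time_s: 3.95
eef_pos: [0.4939, 0.2431, 0.0879]
tcp_rot: [[-0.073, -0.997, -0.003], [-0.997, 0.073, -0.001], [0.001, 0.003, -1.0]]
wrist_force: [0.2, 0.2, 0.8]
opening: 0.0854
grasp_force: 0.0
```

```bash
python3 - <<'E'
from h import *
import pickle
c=Cam("top");P=c.cloud(np.load("top0d.npy"))
b=P[160:220,145:205].reshape(-1,3)
for lo,hi in((.03,.1),(.1,.2),(.2,.3)):
    q=b[(b[:,2]>lo)&(b[:,2]<hi)&(b[:,0]<.75)];print(lo,len(q),q.min(0) if len(q) else'',q.max(0) if len(q) else'')
E
```

```text
0.03 301 [0.60377801 0.36311195 0.03001424] [0.6766829  0.42542872 0.09988703]
0.1 1170 [0.60381658 0.3634401  0.10016553] [0.68588373 0.44425501 0.17700301]
0.2 0
```

servo_tool(steps="0 0 0.4 0 0 0 -1;0 0 0.4 0 0 0 -1;0 0 0 0 0 0 1;0 0 0 0 0 0 1;0 0 0 0 0 0 1;0 0 0 0 0 0 1;0 0 0 0 0 0 1;0 0 0 0 0 0 1", grip_force=60)

```text
time_s: 4.95
eef_pos: [0.4956, 0.243, 0.0579]
tcp_rot: [[-0.073, -0.997, 0.001], [-0.997, 0.073, 0.0], [-0.0, -0.001, -1.0]]
wrist_force: [0.1, -1.7, 5.6]
opening: 0.0107
grasp_force: 59.2
```

servo_tool(steps="0 0 -0.25 0 0 0 1;0 0 -0.5 0 0 0 1;0 0 -1 0 0 0 1;0 0 -1 0 0 0 1;0 0 -1 0 0 0 1;0 0 0 0 0 0 1")

```text
time_s: 5.7
eef_pos: [0.497, 0.2436, 0.2109]
tcp_rot: [[-0.072, -0.997, 0.006], [-0.997, 0.072, 0.002], [-0.003, -0.006, -1.0]]
wrist_force: [0.8, 0.4, -0.8]
opening: 0.011
grasp_force: 58.7
```

servo_tool(steps="0.5 0 -0.2 0 0 0 1;0.956 -0.02 0 0 0 0 1;0.956 -0.02 0 0 0 0 1;0.956 -0.02 0 0 0 0 1;0.956 -0.02 0 0 0 0 1;0.956 -0.02 0 0 0 0 1;0.956 -0.02 0 0 0 0 1;0.956 -0.02 0 0 0 0 1;0.956 -0.02 0 0 0 0 1;0.45 0 0 0 0 -0.067 1;0 0 0 0 0 -0.066 1;0 0 0 0 0 0 1;0 0 0 0 0 0 1")

```text
time_s: 7.32
eef_pos: [0.4758, -0.1006, 0.2147]
tcp_rot: [[0.202, -0.979, -0.001], [-0.979, -0.202, 0.0], [-0.001, 0.001, -1.0]]
wrist_force: [-0.3, -0.4, -1.8]
opening: 0.0103
grasp_force: 58.7
```

```bash
python3 shot.py w3; cat > fr.py <<'E'
from h import *
import pickle,sys
for n in sys.argv[1:]:
    c,im,d=pickle.load(open(n+".pkl","rb"));P=c.cloud(d)
    m=(P[...,0]>.3)&(P[...,0]<.68)&(P[...,1]>-.32)&(P[...,1]<-.08)
    for lo,hi in((.078,.094),(.046,.06),(.026,.036),(.006,.016)):
        mm=(m&(P[...,2]>lo)&(P[...,2]<hi)).astype(np.uint8)
        k,L,st,ce=cv2.connectedComponentsWithStats(mm)
        for i in range(1,k):
            if st[i,4]<40:continue
            q=P[L==i];r=cv2.minAreaRect((q[:,:2]*1000).astype(np.float32))
            print(n,lo,st[i,4],"px",np.round(ce[i],1),"z",np.round(np.median(q[:,2]),4),"rect",np.round(r[0],1),np.round(r[1],1),round(r[2],1))
E
python3 fr.py w3
```

```text
w3 0.078 311 px [322.6 122.6] z 0.0846 rect [ 485.6 -184.3] [11.1 13.3] 11.8
w3 0.046 624 px [321.4  91.3] z 0.0528 rect [ 490.6 -207.4] [11.8 32.7] 14.0
w3 0.046 1784 px [339.3 120. ] z 0.0528 rect [ 470.5 -187.5] [15.4 79.8] 12.6
w3 0.046 3838 px [256.4 121.8] z 0.0508 rect [ 538.5 -172.3] [32.5 79.8] 12.7
w3 0.046 3845 px [203.9 122.9] z 0.0508 rect [ 581.2 -162.4] [32.4 78.1] 12.8
w3 0.046 566 px [322.3 151.9] z 0.0527 rect [ 480.4 -161.9] [11.8 33.8] 12.4
w3 0.026 1197 px [305.9  62.8] z 0.0308 rect [ 508.2 -229.2] [91.3  8.5] 12.7
w3 0.026 240 px [227.7 122.2] z 0.0308 rect [ 565.7 -166.1] [ 0.9 76.1] 12.9
w3 0.026 40 px [276.3  94.2] z 0.0302 rect [ 528.2 -199.2] [ 0.3 26.1] 13.1
w3 0.026 63 px [278.6 139.8] z 0.0311 rect [ 519.8 -162.3] [ 0.4 46.4] 12.6
w3 0.026 878 px [308.7 179.2] z 0.0306 rect [ 486.4 -133.8] [91.5  8.3] 12.6
w3 0.006 17007 px [349.4 118.6] z 0.011 rect [ 490.6 -183.2] [225.9 116.3] 12.8
```

View pics/w3.png

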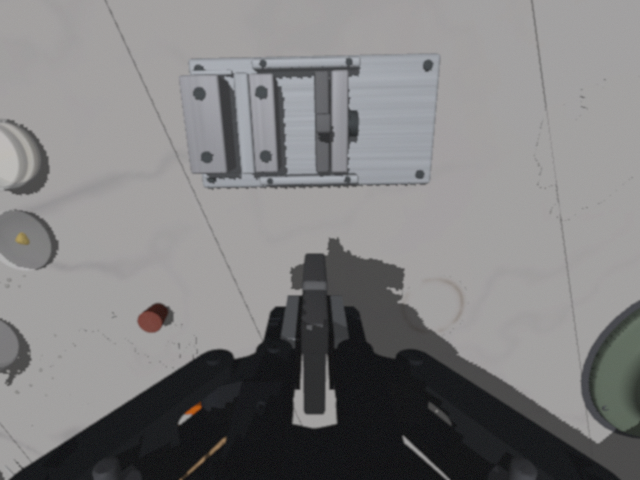

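w3 shows the frame with the end block nearest the gap at (263,122), the wall, and the parked block at (204,122). Mounted block plus 12 mm wall measures 32 mm, so the block is 20 mm. The parked block measures 32 mm. The thin block is mounted, so two more plates are needed. Frame yaw is 12.7°. The held plate is visible at (315,300), and I'll measure it with the same camera.

```bash
cat > held.py <<'E'
from h import *
import pickle,sys
n=sys.argv[1];c,im,d=pickle.load(open(n+".pkl","rb"));o=get_obs();R=np.array(o["tcp_rot"]);t=np.array(o["eef_pos"])
Q=(c.cloud(d)-t)@R   # tool coords
for v in range(250,420,10):
    r=[(u,)+tuple(np.round(Q[v,u]*1000,1)) for u in range(285,350) if abs(Q[v,u,1])<.012 and -.02<Q[v,u,2]<.07]
    if r: a=np.array(r);print(v,a[0],a[-1],"mean",a[:,1:].mean(0).round(1))
E
python3 held.py w3
```

```text
260 [304.    9.9  -4.5  41.3] [325.    9.9   7.2  41.1] mean [11.3  1.3 37.5]
270 [304.   10.8  -4.1  24.4] [326.   10.1   7.3  26.2] mean [11.3  1.6 23.4]
280 [303.   10.1  -4.3  13.7] [326.   10.5   6.8  12.8] mean [11.2  1.3 11.1]
290 [303.    6.   -4.3  11.1] [326.    6.2   6.8  10.5] mean [7.2 1.3 8.5]
300 [287.    9.8 -10.6  -6.6] [339.   10.9  11.6  -8.6] mean [ 9.   0.6 -5. ]
310 [285.   10.4 -10.7 -16.4] [341.   10.3  11.9 -16.2] mean [  9.    0.6 -13.8]
320 [303.    7.1  -3.4 -18.4] [328.    7.9   6.6 -19.9] mean [  7.3   1.6 -18.8]
360 [303.  -33.9  -4.7  11. ] [325.  -33.    6.7   9.9] mean [-32.6   1.    9.3]
370 [303.  -40.1  -4.8  11. ] [325.  -39.6   6.7  10.3] mean [-38.8   1.    9.4]
380 [304.  -45.4  -4.2   9.8] [325.  -46.9   6.8  11.6] mean [-45.2   1.3   9.5]
390 [304.  -52.6  -4.3  10.6] [325.  -52.4   6.9  10.4] mean [-51.4   1.3   9.3]
400 [304.  -59.3  -4.4  10.8] [325.  -58.9   6.9  10.4] mean [-58.2   1.3   9.5]
410 [304.  -64.5  -4.4   9.2] [325.  -66.5   7.   11.2] mean [-64.9   1.3   9.5]
```

servo_tool(steps="0 0 0 0 0 -0.0088 1;0.9375 -0.188 0 0 0 0 1;0.9375 -0.188 0 0 0 0 1;0.9375 -0.188 0 0 0 0 1;0 0 0.8 0 0 0 1;0 0 0.8 0 0 0 1;0 0 0.6 0 0 0 1;0 0 0 0 0 0 1;0 0 0 0 0 0 1")

```text
time_s: 8.5
eef_pos: [0.5242, -0.2054, 0.1282]
tcp_rot: [[0.223, -0.975, 0.001], [-0.975, -0.223, -0.001], [0.001, -0.001, -1.0]]
wrist_force: [0.9, -0.5, -0.5]
opening: 0.0108
grasp_force: 58.6
```

```bash
python3 shot.py w4; python3 fr.py w4; python3 held.py w4
```

```text
w4 0.078 195 px [314.7 257.5] z 0.0874 rect [ 525.5 -216.1] [11.9  2.4] 13.7
w4 0.078 409 px [368.2 315.2] z 0.0845 rect [ 485.4 -184.7] [11.8 14.2] 17.0
w4 0.046 3070 px [278.9 272.5] z 0.0508 rect [ 538.8 -173.4] [32.2 77.9] 12.9
w4 0.046 3120 px [375.1 280.3] z 0.0528 rect [ 477.  -186.3] [29.8 80.2] 12.8
w4 0.046 4776 px [219.6 288.8] z 0.0508 rect [ 581.4 -162.6] [32.4 78.6] 12.9
w4 0.026 1534 px [341.9 217.5] z 0.0307 rect [ 508.5 -229.3] [91.   8.3] 12.8
w4 0.026 171 px [283.4 231.8] z 0.0312 rect [ 546.8 -209.8] [30.9  2.8] 10.2
w4 0.026 172 px [353.  254.8] z 0.0314 rect [ 493.3 -193.2] [10.9 61.8] 2.3
w4 0.026 84 px [377.7 231.5] z 0.0312 rect [ 480.7 -225.7] [13.9  3.8] 27.0
w4 0.026 444 px [237.1 259.5] z 0.0312 rect [ 569.7 -171.8] [28.2 81. ] 35.4
w4 0.026 83 px [392.2 336.3] z 0.0305 rect [ 446.  -144.1] [7.1 7.3] 12.3
w4 0.006 18315 px [392.  254.1] z 0.0109 rect [ 490.8 -183.4] [225.4 115.8] 12.8
260 [304.    9.5  -4.6  41.5] [325.    9.6   7.2  41.2] mean [10.9  1.3 37.8]
270 [304.   10.3  -4.1  25.1] [326.    8.6   7.4  29. ] mean [10.9  1.5 23.6]
280 [303.   10.5 
[... 161 characters left out ...]
7.1] [339.   10.3  11.6  -8. ] mean [ 8.5  0.7 -4.6]
310 [285.   10.1 -10.7 -16.2] [341.    9.4  12.  -15. ] mean [  8.6   0.6 -13.5]
320 [301.    6.6  -4.2 -18.1] [328.    7.6   6.5 -19.7] mean [  6.9   1.2 -18.6]
360 [303.  -34.2  -4.7  11.2] [325.  -33.6   6.7  10.3] mean [-33.2   1.    9.8]
370 [303.  -40.5  -4.7  11.2] [325.  -40.3   6.8  11. ] mean [-39.4   1.    9.8]
380 [303.  -47.1  -4.8  11.5] [325.  -46.7   6.8  11.1] mean [-45.6   1.    9.7]
390 [304.  -52.8  -4.3  10.6] [325.  -52.1   6.9   9.9] mean [-51.8   1.3   9.5]
400 [304.  -58.3  -4.3   9.4] [325.  -59.3   6.9  10.6] mean [-58.3   1.3   9.4]
410 [304.  -64.9  -4.4   9.4] [325.  -67.    7.1  11.6] mean [-65.    1.3   9.5]
```

View pics/w4.png

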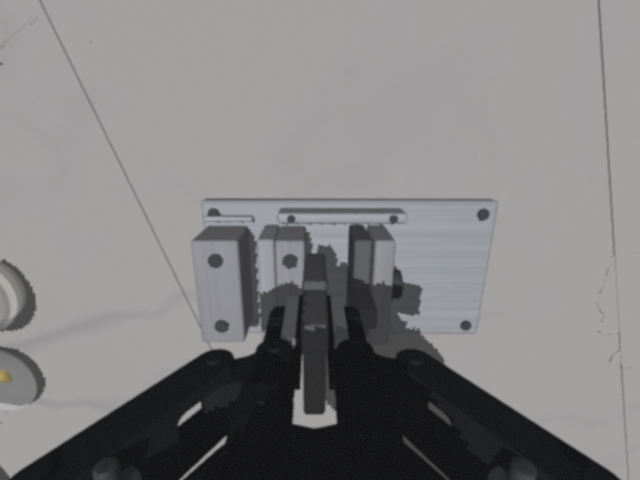

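Held plate sits over the gap at (315,330), between block (290,270) and mid plate (360,270). It's computed at frame x = 53.5 mm, so I'll shift it back 2 mm and lower.

servo_tool(steps="0 0.05 0 0 0 0 1;0 0 0.3 0 0 0 1;0 0 0.3 0 0 0 1;0 0 0.3 0 0 0 1;0 0 0.3 0 0 0 1;0 0 0.25 0 0 0 1;0 0 0 0 0 0 1")

```text
time_s: 9.43
eef_pos: [0.5209, -0.2053, 0.0682]
tcp_rot: [[0.222, -0.975, -0.002], [-0.975, -0.222, 0.001], [-0.001, 0.001, -1.0]]
wrist_force: [-0.5, 0.1, -0.6]
opening: 0.0104
grasp_force: 58.7
```

servo_tool(steps="0 -0.03 0.04 0 0 0 1;0 0 0.04 0 0 0 1;0 0 0.03 0 0 0 1;0 0 0.03 0 0 0 1;0 0 0 0 0 0 1")

```text
time_s: 10.05
eef_pos: [0.5227, -0.2054, 0.0637]
tcp_rot: [[0.222, -0.975, -0.0], [-0.975, -0.222, 0.0], [-0.0, 0.0, -1.0]]
wrist_force: [-0.1, -0.1, -0.6]
opening: 0.0107
grasp_force: 58.7
```

servo_tool(steps="0 0 0.03 0 0 0 1;0 0 0.02 0 0 0 1;0 0 0.02 0 0 0 1;0 0 0 0 0 0 1")

```text
time_s: 10.55
eef_pos: [0.5229, -0.2055, 0.0619]
tcp_rot: [[0.223, -0.975, 0.001], [-0.975, -0.223, -0.0], [0.001, -0.0, -1.0]]
wrist_force: [-2.2, 1.2, 7.5]
opening: 0.0106
grasp_force: 59.9
```

servo_tool(steps="0 0 0 0 0 0 0.3;0 0 0 0 0 0 0.3;0 0 0 0 0 0 0.2;0 0 -0.5 0 0 0 0.2;0 0 -1 0 0 0 0.2;0 0 -1 0 0 0 0;0 0 -1 0 0 0 -1;-0.6 0 -0.4 0 0 0 -1;-1 0 0 0 0 0 -1;0 0 0 0 0 0 -1")

```text
time_s: 11.8
eef_pos: [0.5068, -0.1396, 0.2161]
tcp_rot: [[0.226, -0.974, -0.002], [-0.974, -0.226, 0.002], [-0.002, 0.002, -1.0]]
wrist_force: [-0.6, -0.2, 0.2]
opening: 0.0854
grasp_force: 0.0
```

```bash
python3 shot.py w5; python3 fr.py w5
```

```text
w5 0.078 285 px [313.1 143.9] z 0.0847 rect [ 521.6 -206.3] [11.3 13.2] 12.7
w5 0.078 284 px [351.7 183. ] z 0.0846 rect [ 485.6 -184.3] [11.7 13.9] 13.4
w5 0.046 69 px [313.6 131.2] z 0.0526 rect [ 523.5 -214.9] [10.9  4. ] 13.0
w5 0.046 3325 px [235.9 174.9] z 0.0508 rect [ 581.1 -162.1] [32.3 77.7] 12.9
w5 0.046 3321 px [286.  174.8] z 0.0508 rect [ 538.5 -172. ] [32.  78.9] 12.6
w5 0.046 1049 px [347.9 174. ] z 0.0528 rect [ 485.3 -184. ] [12.2 79.7] 12.8
w5 0.046 1492 px [365.1 175. ] z 0.0528 rect [ 470.4 -187.6] [16.2 79.6] 12.9
w5 0.046 883 px [313.1 187.1] z 0.0528 rect [ 513.  -168.7] [11.2 59.9] 12.7
w5 0.026 1006 px [332.9 118.6] z 0.0307 rect [ 508.6 -229.3] [91.6  7.6] 13.1
w5 0.026 143 px [257.  170.9] z 0.0313 rect [ 565.9 -166.7] [ 0.8 75.1] 13.0
w5 0.026 766 px [331.  225.2] z 0.0307 rect [ 486.8 -133.6] [90.8  8.7] 12.7
w5 0.006 14005 px [372.9 162.9] z 0.011 rect [ 490.7 -183.5] [226.3 115.2] 12.6
w5 0.006 73 px [305.9 185.7] z 0.0111 rect [ 519.7 -163.6] [ 1.  65.5] 12.5
```

View pics/w5.png

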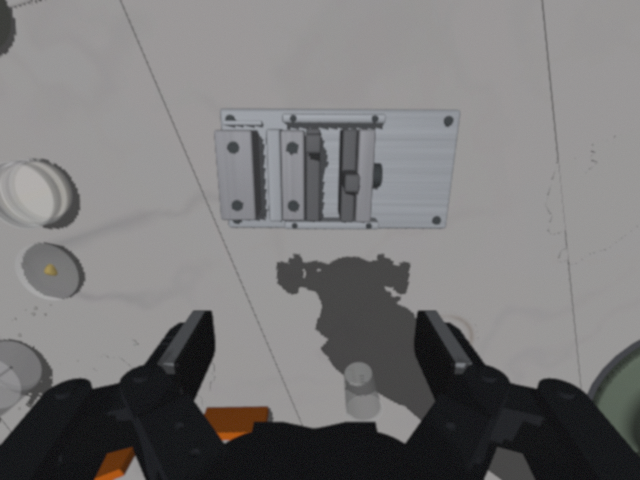

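The placed plate stands seated at frame x = 52.1 mm, at image (313,187), with its top level with the mid plate at (348,174). Now the far plate.

servo_tool(steps="0 0 0 0 0 0.0728 -1;0 0 0 0 0 0.0727 -1;-0.993 -0.112 0 0 0 0 -1;-0.993 -0.112 0 0 0 0 -1;-0.993 -0.112 0 0 0 0 -1;-0.993 -0.112 0 0 0 0 -1;-0.993 -0.112 0 0 0 0 -1;-0.993 -0.112 0 0 0 0 -1;-0.993 -0.112 0 0 0 0 -1;-0.993 -0.112 0 0 0 0 -1;-0.993 -0.112 0 0 0 0 -1;-0.993 -0.112 0 0 0 0 -1;-0.993 -0.112 0 0 0 0 -1;0 0 0 0 0 0 -1;0 0 0 0 0 0 -1")

```text
time_s: 13.72
eef_pos: [0.5924, 0.2879, 0.2158]
tcp_rot: [[-0.08, -0.997, -0.002], [-0.997, 0.08, -0.001], [0.001, 0.001, -1.0]]
wrist_force: [0.2, -0.8, 0.7]
opening: 0.0851
grasp_force: 0.0
```

servo_tool(steps="-0.1 0.085 0 0 0 0 -1;0 0 1 0 0 0 -1;0 0 1 0 0 0 -1;0 0 1 0 0 0 -1;0 0 0.5 0 0 0 -1;0 0 0.4 0 0 0 -1;0 0 0 0 0 0 -1")

```text
time_s: 14.6
eef_pos: [0.589, 0.292, 0.06]
tcp_rot: [[-0.081, -0.997, -0.002], [-0.997, 0.081, -0.001], [0.001, 0.002, -1.0]]
wrist_force: [0.6, -0.6, -0.4]
opening: 0.0855
grasp_force: 0.0
```

servo_tool(steps="0 0 0.05 0 0 0 1;0 0 0 0 0 0 1;0 0 0 0 0 0 1;0 0 0 0 0 0 1;0 0 0 0 0 0 1;0 0 0 0 0 0 1;0 0 -0.25 0 0 0 1;0 0 -0.5 0 0 0 1;0 0 -1 0 0 0 1;0 0 -1 0 0 0 1;0 0 -1 0 0 0 1;0 0 -0.3 0 0 0 1;0 0 0 0 0 0 1", grip_force=60)

```text
time_s: 16.23
eef_pos: [0.5898, 0.2928, 0.2212]
tcp_rot: [[-0.08, -0.997, 0.001], [-0.997, 0.08, 0.0], [-0.0, -0.001, -1.0]]
wrist_force: [1.3, -0.2, -0.6]
opening: 0.0109
grasp_force: 58.8
```

servo_tool(steps="0.5 0.06 0 0 0 0 1;0.96 0.125 0 0 0 0 1;0.98 0.125 0 0 0 0 1;0.98 0.125 0 0 0 0 1;0.98 0.125 0 0 0 0 1;0.98 0.125 0 0 0 0 1;0.98 0.125 0 0 0 0 1;0.98 0.125 0 0 0 0 1;0.98 0.125 0 0 0 0 1;0.98 0.125 0 0 0 0 1;0.98 0.125 0 0 0 0 1;0.98 0.125 0 0 0 0 1;0.98 0.125 0 0 0 0 1;0 0 0 0 0 -0.072 1;0 0 0 0 0 -0.072 1;0 0 0.5 0 0 0 1;0 0 0 0 0 0 1;0 0 0 0 0 0 1")

```text
time_s: 18.48
eef_pos: [0.4876, -0.1899, 0.2002]
tcp_rot: [[0.219, -0.976, -0.002], [-0.976, -0.219, 0.001], [-0.001, 0.001, -1.0]]
wrist_force: [-0.1, -0.1, 0.1]
opening: 0.0108
grasp_force: 58.7
```

```bash
python3 shot.py w6; python3 fr.py w6|head -9; sed -i 's/range(250,420,10)/range(120,420,15)/' held.py; python3 held.py w6
```

```text
w6 0.078 299 px [273.5 206. ] z 0.0846 rect [ 521.8 -206.7] [11.7 13.6] 12.5
w6 0.046 979 px [279.2 236.1] z 0.0527 rect [ 515.6 -178.4] [12.2 79.6] 12.7
w6 0.046 3222 px [201.6 229.1] z 0.0508 rect [ 581.  -162.6] [32.4 78.2] 12.7
w6 0.046 3114 px [251.3 229.5] z 0.0508 rect [ 538.6 -173. ] [32.2 79. ] 12.9
w6 0.046 1016 px [333.3 229.3] z 0.0528 rect [ 468.4 -188.7] [10.9 79.2] 13.4
w6 0.026 472 px [274.2 172. ] z 0.0307 rect [ 530.6 -224.5] [46.3  7.2] 12.8
w6 0.026 206 px [339.9 172. ] z 0.0308 rect [ 473.7 -237.4] [19.6  7.1] 12.7
w6 0.026 280 px [221.  217.2] z 0.031 rect [ 569.2 -170.5] [27.3 82.6] 33.5
w6 0.026 287 px [280.5 274.4] z 0.0307 rect [ 508.7 -129.2] [46.8  7.5] 14.5
165 [301.   64.5  -4.5  12.8] [328.   64.5   7.2  13.8] mean [64.7  1.3 11.3]
180 [301.   58.2  -4.6  12.1] [328.   58.1   7.2  13. ] mean [58.3  1.4 11.3]
195 [302.   51.5  -4.2  12.7] [328.   51.5   7.3  12.7] mean [51.7  1.5 11.4]
210 [302.   44.9  -4.3  12. ] [327.   44.8   6.9  12.2] mean [45.1  1.3 10.9]
225 [302.   38.   -4.3  11.5] [327.   37.4   7.1  13.8] mean [38.1  1.3 11.1]
240 [302.   31.1  -4.4  10.9] [327.   30.5   7.1  12.7] mean [31.   1.3 11.2]
255 [302.   23.1  -4.5  12.8] [327.   23.1   7.2  12.8] mean [23.7  1.3 11.1]
270 [303.   16.1  -4.1  11.2] [327.   15.3   7.3  13.1] mean [16.2  1.6 11.1]
285 [303.    7.9  -4.2  12.1] [326.    8.1   6.9  11.7] mean [ 8.4  1.3 11.2]
300 [287.    9.5 -10.5  -6.3] [339.   10.1  11.7  -7.6] mean [ 8.3  0.7 -4. ]
315 [285.    9.5 -10.4 -19. ] [339.    9.6  10.9 -19.1] mean [  7.9   0.4 -16.2]
330 [303.    3.2  -3.3 -19.8] [305.    3.3  -2.5 -19.9] mean [  3.2  -2.9 -19.8]
345 [302.   -3.7  -3.8 -20. ] [325.   -3.7   5.5 -19.9] mean [ -3.7   0.8 -20. ]
```

```bash
python3 - <<'E'
from h import *
import pickle
c,im,d=pickle.load(open("w6.pkl","rb"));o=get_obs();R=np.array(o["tcp_rot"]);t=np.array(o["eef_pos"])
Q=(c.cloud(d)-t)@R*1000
q=Q[(abs(Q[...,1]-1.3)<5)&(abs(Q[...,2]-11.2)<2.5)&(Q[...,0]>0)];print(q[:,0].min(),q[:,0].max(),t,R)
T=np.array([495.1,-152.2]);dl=np.append(T-t[:2]*1000,0);print(R.T@dl)
E
```

```text
5.260155758055611 68.3749882611375 [ 0.48802981 -0.1901221   0.20071317] [[ 2.19454176e-01 -9.75622598e-01 -6.41689833e-04]
 [-9.75622695e-01 -2.19454420e-01  3.38713810e-04]
 [-4.71278517e-04  5.51715005e-04 -9.99999737e-01]]
[-3.54460786e+01 -1.52200057e+01  8.30787202e-03]
```

servo_tool(steps="-0.863 -0.38 0 0 0 0 1;0 0 0.6 0 0 0 1;0 0 0.6 0 0 0 1;0 0 0 0 0 0 1;0 0 0 0 0 0 1")

```text
time_s: 19.15
eef_pos: [0.496, -0.1535, 0.1539]
tcp_rot: [[0.219, -0.976, 0.001], [-0.976, -0.219, -0.001], [0.001, -0.001, -1.0]]
wrist_force: [0.3, 0.0, -0.0]
opening: 0.0109
grasp_force: 58.7
```

```bash
python3 shot.py w7; cat > al.py <<'E'
from h import *
import pickle,sys
c,im,d=pickle.load(open(sys.argv[1]+".pkl","rb"));o=get_obs();R=np.array(o["tcp_rot"]);t=np.array(o["eef_pos"])
P=c.cloud(d)*1000;a=np.radians(12.75);F=P.copy();F[...,0]=(P[...,0]-464.3)*np.cos(a)+(P[...,1]+189.15)*np.sin(a);F[...,1]=-(P[...,0]-464.3)*np.sin(a)+(P[...,1]+189.15)*np.cos(a)
zt=t[2]*1000-11.2
for nm,z0,z1,x0,x1 in(("held",zt-3,zt+3,20,60),("others",51.8,54.5,10,62),("wall",50.2,51.5,50,100)):
    m=(F[...,2]>z0)&(F[...,2]<z1)&(F[...,0]>x0)&(F[...,0]<x1)&(abs(F[...,1])<42)
    k,L,st,ce=cv2.connectedComponentsWithStats(m.astype(np.uint8))
    for i in range(1,k):
        if st[i,4]>60:q=F[L==i];print(nm,st[i,4],np.percentile(q,[1,50,99],axis=0).round(1).tolist())
print(t,R[:,1],o["time_s"])
E
python3 al.py w7
```

```text
held 3551 [[31.8, -40.4, 140.9], [37.6, -12.1, 143.3], [43.7, 21.4, 145.1]]
others 89 [[47.3, -40.4, 51.9], [52.2, -38.4, 52.9], [57.6, -36.5, 54.2]]
others 739 [[16.2, -39.0, 51.9], [21.7, -23.7, 52.9], [27.2, -6.7, 54.3]]
others 532 [[10.1, -38.4, 51.9], [11.8, -5.7, 52.9], [14.0, 38.6, 54.2]]
others 1086 [[47.3, -17.7, 51.8], [52.6, 8.8, 52.8], [58.0, 37.9, 54.2]]
others 462 [[16.1, 14.7, 51.8], [21.8, 27.2, 52.8], [27.2, 39.4, 54.3]]
wall 2854 [[61.0, -37.7, 50.2], [76.4, -2.5, 50.8], [91.3, 37.9, 51.5]]
[ 0.49623071 -0.15367059  0.15409821] [-0.97566864 -0.21924527 -0.00149248] 19.2
```

View pics/w7.png

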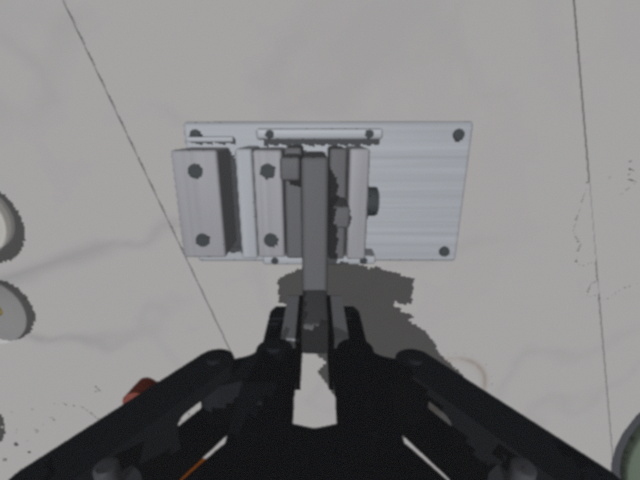

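The held plate at (315,220) is centred between mid plate (340,200) and first plate (292,205), with about 4 mm on each side. Lowering.

servo_tool(steps="0 0.012 0.3 0 0 0 1;0 0 0.3 0 0 0 1;0 0 0.3 0 0 0 1;0 0 0.3 0 0 0 1;0 0 0.3 0 0 0 1;0 0 0.3 0 0 0 1;0 0 0.2 0 0 0 1;0 0 0 0 0 0 1;0 0 0 0 0 0 1")

```text
time_s: 20.32
eef_pos: [0.4953, -0.1535, 0.0732]
tcp_rot: [[0.219, -0.976, 0.001], [-0.976, -0.219, -0.0], [0.0, -0.0, -1.0]]
wrist_force: [-0.4, -0.5, -0.8]
opening: 0.0107
grasp_force: 58.8
```

servo_tool(steps="0 0 0.1 0 0 0 1;0 0 0.06 0 0 0 1;0 0 0.03 0 0 0 1;0 0 0.03 0 0 0 1;0 0 0.03 0 0 0 1;0 0 0 0 0 0 1")

```text
time_s: 21.08
eef_pos: [0.4951, -0.1533, 0.0634]
tcp_rot: [[0.219, -0.976, 0.0], [-0.976, -0.219, -0.0], [0.0, -0.0, -1.0]]
wrist_force: [-2.4, 0.8, 3.6]
opening: 0.0107
grasp_force: 59.5
```

servo_tool(steps="0 0 0 0 0 0 0.3;0 0 0 0 0 0 0.3;0 0 0 0 0 0 0.2;0 0 -0.5 0 0 0 0.2;0 0 -1 0 0 0 0.2;0 0 -1 0 0 0 0.2;0 0 -0.8 0 0 0 0.2;0 0 0 0 0 0.0834 1;0 0 0 0 0 0.0834 1;0 0 0 0 0 0.0834 1;0 0 0 0 0 0.0833 1;0 0 0 0 0 0.0833 1;0 0 0 0 0 0.0833 1;0 0 0 0 0 0.0833 1;0 0 0 0 0 0.0833 1;0 0 0 0 0 0.0833 1;0.924 -0.352 0 0 0 0 1;0.924 -0.352 0 0 0 0 1;0 0 0 0 0 0 1;0 0 0 0 0 0 1")

```text
time_s: 23.58
eef_pos: [0.4295, -0.1971, 0.1951]
tcp_rot: [[-0.976, -0.219, 0.001], [-0.219, 0.976, -0.0], [-0.001, -0.0, -1.0]]
wrist_force: [-0.3, 0.3, -0.5]
opening: 0.0
grasp_force: 0.0
```

```bash
python3 shot.py w8; sed -i 's/zt=.*/zt=500/' al.py; python3 al.py w8
```

```text
others 249 [[10.1, -38.0, 51.8], [11.5, 0.3, 52.8], [13.0, 38.6, 54.0]]
others 374 [[15.7, -38.4, 51.8], [20.7, -23.0, 52.7], [26.8, -3.9, 54.4]]
others 370 [[15.7, 7.2, 51.9], [20.8, 23.7, 52.8], [26.7, 39.8, 54.1]]
others 219 [[30.7, -39.0, 51.8], [34.6, -29.7, 52.7], [42.0, -14.2, 54.2]]
[ 0.42973036 -0.19691561  0.19499287] [-2.19794466e-01  9.75546175e-01 -2.30451839e-04] 23.625
```

View pics/w8.png

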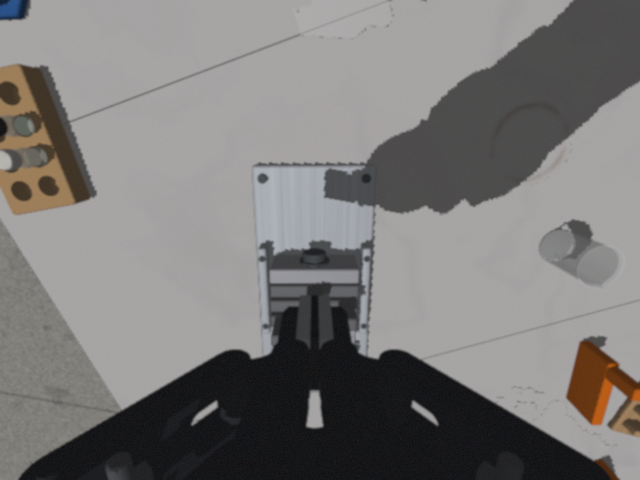

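The follower pad is at (315,257) ahead, and the second plate's top at (285,290) is level with the others. Lowering behind the pad.

servo_tool(steps="0 0 1 0 0 0 1;0 0 1 0 0 0 1;0 0 1 0 0 0 1;0 0 0.8 0 0 0 1;0 0 0.4 0 0 0 1;0 0 0 0 0 0 1;0 0 0 0 0 0 1", grip_force=60)

```text
time_s: 24.5
eef_pos: [0.4299, -0.197, 0.0274]
tcp_rot: [[-0.975, -0.22, 0.001], [-0.22, 0.975, -0.0], [-0.001, -0.001, -1.0]]
wrist_force: [-0.4, 0.5, 0.8]
opening: -0.0
grasp_force: 0.0
```

servo_tool(steps="-0.15 0 0 0 0 0 1;-0.15 0 0 0 0 0 1;-0.05 0 0 0 0 0 1;-0.05 0 0 0 0 0 1;-0.05 0 0 0 0 0 1;0 0 0 0 0 0 1")

```text
time_s: 25.25
eef_pos: [0.4462, -0.1931, 0.0268]
tcp_rot: [[-0.976, -0.219, -0.001], [-0.219, 0.976, -0.0], [0.001, 0.0, -1.0]]
wrist_force: [-2.2, 0.0, 0.3]
opening: 0.0004
grasp_force: 1.0
```

servo_tool(steps="-0.04 0 0 0 0 0 1;-0.04 0 0 0 0 0 1;-0.04 0 0 0 0 0 1;-0.04 0 0 0 0 0 1;-0.04 0 0 0 0 0 1;0 0 0 0 0 0 1")

```text
time_s: 26.0
eef_pos: [0.4543, -0.1912, 0.0268]
tcp_rot: [[-0.976, -0.22, -0.0], [-0.22, 0.976, 0.0], [0.0, 0.0, -1.0]]
wrist_force: [-3.9, -0.7, 1.1]
opening: 0.0004
grasp_force: 2.1
```

servo_tool(steps="-0.025 0 0 0 0 0 1;-0.025 0 0 0 0 0 1;0 0 0 0 0 0 1")

```text
time_s: 26.38
eef_pos: [0.4549, -0.1911, 0.0268]
tcp_rot: [[-0.976, -0.219, -0.003], [-0.219, 0.976, -0.001], [0.003, -0.0, -1.0]]
wrist_force: [-7.2, -2.2, 5.1]
opening: 0.0
grasp_force: 4.2
```

servo_tool(steps="-0.03 0 0 0 0 0 1;-0.03 0 0 0 0 0 1;0 0 0 0 0 0 1")

```text
time_s: 26.75
eef_pos: [0.4549, -0.191, 0.0268]
tcp_rot: [[-0.976, -0.218, -0.008], [-0.218, 0.976, -0.003], [0.008, -0.001, -1.0]]
wrist_force: [-15.3, -3.7, 10.5]
opening: 0.0001
grasp_force: 7.6
```

servo_tool(steps="-0.03 0 0 0 0 0 1;0 0 0 0 0 0 1;0 0 0 0 0 0 1")

```text
time_s: 27.12
eef_pos: [0.4549, -0.191, 0.0268]
tcp_rot: [[-0.976, -0.218, -0.01], [-0.218, 0.976, -0.004], [0.01, -0.001, -1.0]]
wrist_force: [-17.5, -5.5, 12.3]
opening: 0.0001
grasp_force: 9.3
```

```bash
python3 - <<'E'
from h import *
im,d=get_image("top");cv2.imwrite("pics/t9.png",cv2.resize(im[200:320,350:510,::-1],(640,480),interpolation=cv2.INTER_CUBIC))
im,d=get_image("scene");cv2.imwrite("pics/s9.png",cv2.resize(im[230:365,315:495,::-1],(640,480),interpolation=cv2.INTER_CUBIC))
o=get_obs();print(o["time_s"],o["eef_pos"],o["wrist_force"])
E
```

```text
27.225 [ 0.4548932  -0.19102002  0.02678238] [-17.74521034  -6.02353382  13.58019127]
```

View pics/s9.png

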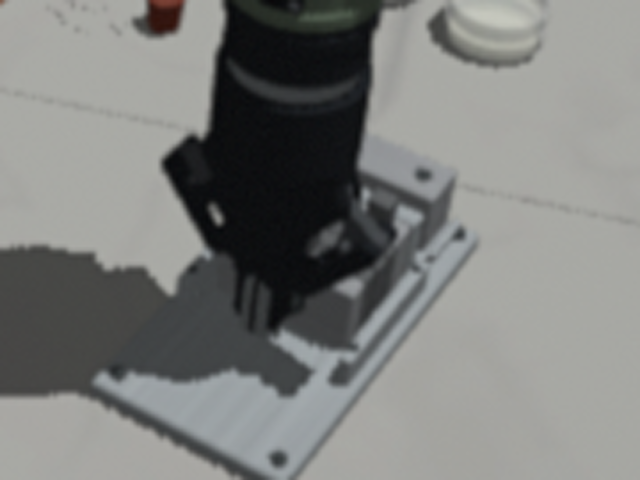

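The scene crop shows the shut fingers at (255,305) on the pad, with the follower closed on the stack. Push force rises with no further travel after about 10 mm, so it is firm. Handing in.

```bash
python3 -c "
from station import *
print(finish_job())"
```

```text
the job is handed in; nothing more can be done
None
```

The thin end block is mounted, so I stood both rack plates in the gap beside the first one. The follower is pressed closed on the stack at about 19 N after about 10 mm of travel. I handed the job in at 27 s with the push still held; no verdict came back.

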